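# Lock the filing board with the curved hook

### The job

Pick up the curved locking hook and thread it through the eye on the filing board, turning it along its own curve, until its collar bears on the eye; press it home there with about 7 N for a good second; then leave it standing there on the plate, fully home. The eye may be clamped off-centre in its slot, so feel your way: go gently, never push the hook against the eye with more than 10 N, and do not disturb the other things on the bench.

Things in the scene. Friction and masses are not known exactly. Their poses are not given: they have to be found in the camera images.
- hook: curved steel locking hook, about 180 g, standing on its foot on the table (its place may be swapped with the straight pin's). Origin: centre of the foot's underside, z up. Foot: disc 30 mm wide, 8 mm thick; above it a 14 mm round neck, then the grip. A level round bar 6 mm thick leaves the neck 18 mm above the underside, heading +y, and curves towards +x (clockwise from above)
- hook_grip (a point): middle of the hook's wooden grip, 56 mm above the underside, straight above the origin. The grip is 14 mm (along the hook's x) by 18 mm (along its y) and reaches from 30 to 76 mm; pinch it across x from above
- hook_centre (a point): centre of the bar's arc, at (42, 0, 18) mm in the hook's frame; arc radius 42 mm to the bar's centreline. A point at arc angle t is (42 - 42 cos t, 42 sin t, 18) mm; t = 0 is the neck, 0.62 rad the collar's front face, 2.12 rad the tip
- hook_tip (a point): tip of the hook's bar, at (64, 36, 18) mm in the hook's frame; the last 0.2 rad of the arc narrow to a rounded end 4 mm thick
- hook_collar (a point): centre of the front face (towards the tip) of the hook's stop collar, a disc 18 mm wide and 4 mm thick on the bar, at (7.8, 24.4, 18) mm in the hook's frame; the bar beyond it is what passes through the eye
- board: fixed wooden filing board 190 mm (x) by 150 mm (y), with two wooden prongs reaching 71 mm further on its -x side and a dark flat steel plate 145 by 136 mm in its middle, whose top is 20 mm above the table. Origin: centre of its underside, z up
- saddle: slot in the steel plate that holds the upright eye bolt. Origin: middle of the slot at the plate's top, (-38, 0, 20) mm in the board's frame, same axes. The eye itself is clamped hard, ANYWHERE up to 10 mm either way along the slot (x): its exact place is not reported and must be seen or felt. The arc's centre belongs 42 mm to the eye's +x side, the hook entering from -y (or all half-turned)
- eye_height (a point): point 18 mm straight above the slot's middle: the height of the centre of the eye's hole. The eye: a round ring bent from 10 mm bar, hole 8.8 mm wide, with a flat upright ear on either side that makes it 40 mm wide along x at hole height, facing along the board's y; top 33 mm above the plate, its faces at y = -5 and +5 mm. With the hook's foot on the plate its bar is level with the hole
- straight_pin: a decoy: the same foot and wooden grip as the hook, but with a straight 75 mm arm (along its +y); leave it alone. Origin: centre of its underside
- hammer: small hammer lying on the table; leave it
- jar: glass jar, 52 mm wide, 60 mm tall, steel cap; leave it
- dish: brass dish 80 mm wide, 30 mm tall; leave it
- driver: screwdriver lying on the table; leave it
- blank: brass disc 32 mm wide, 4 mm thick, lying on the table; leave it
- blank2: copper disc 42 mm wide, 3 mm thick, lying on the table; leave it

How it is judged:
On the way, in this order (a step that is already met when the one before it is completed fails the run):
1. the hook's tip is brought into the eye (level with its hole and within 16 mm of the slot's middle) (horizontal distance between hook_tip and saddle below 0.016 m and z of hook_tip in the frame of saddle below 0.024 m), for 0.05 s.
2. the hook is through the eye and its collar bears on the eye with more than 5 N (x of hook_collar in the frame of saddle between -0.012 and 0.012 m and y of hook_collar in the frame of saddle between -0.008 and 0.008 m and z of hook_collar in the frame of saddle between 0.012 and 0.024 m and angle between hook's own z axis and vertical below 0.12 rad and contact force between hook and saddle above 5 N), for 0.8 s.
At the end, for the whole second after the job is handed in: The hook stands upright (within 0.12 rad) and at rest on the plate, released, its bar through the eye and the collar's front face within 8 mm of the ring's middle plane (that is, less than 3 mm from touching the ring) (x of hook_collar in the frame of saddle between -0.012 and 0.012 m and y of hook_collar in the frame of saddle between -0.008 and 0.008 m and z of hook_collar in the frame of saddle between 0.012 and 0.024 m and angle between hook's own z axis and vertical below 0.12 rad and linear speed of hook below 0.02 m/s and contact force between hook and the fingers below 0.1 N).
It fails at once if the hook pressed against the eye with more than 11 N (contact force between hook and saddle above 11 N).
It fails at once if the robot touched the eye with more than 10 N (contact force between any of the fingers, the arm and saddle above 10 N).
It fails at once if another thing on the bench moved by more than 20 mm (distance of any of straight_pin, hammer, jar, dish, driver, blank, blank2 from where it was at the start of the episode above 0.02 m).
It also fails if it takes over 72 s, if anything falls off the work surface, if the arm or the gripper's body presses on something with over 40 N, if the wrist force passes 120 N, or if a joint passes its speed limit or range.

### The arm

A 7-joint arm with a two-finger parallel gripper is mounted at the origin on the work surface. World frame = base frame: x ahead of the robot, y to its left, z up, the work surface at z = 0. Lengths are in m, angles in rad, forces in N, time in s.
With the tool pointing down it reaches from about 0.4 to 0.85 m from the base axis. Payload 10.4 kg.
Tool frame: the origin (TCP) lies midway between the tips of the shut fingers; the grasp point (between the pads) lies 19 mm behind it; z points along the fingers, y is the line along which they close (so a half turn about z gives the same grasp; the last joint's range is limited). The gripper opens to 87 mm and grips with 3 to 60 N. Pads are 19 mm wide; open, the fingers measure 117 mm over their backs; the gripper's body (75 mm by 190 mm) begins 51 mm behind the grasp point.
Start: joints at [-1.257, 0.332, -0.065, 1.46, 0.022, 1.35, -0.088], TCP at [0.207, 0.59, 0.223] pointing down, gripper open.
Joint ranges: [-2.6, 2.6], [-0.5, 2.12], [-1.47, 1.34], [0.16, 2.42], [-1.27, 4.41], [0.06, 2.06], [-2.6, 2.6]. Speed limits (rad/s): [2.22, 2.22, 2.79, 2.79, 3.14, 3.14, 3.14].

### API

Orientations are given as a unit quaternion [x, y, z, w].
In Python, from bench import r gives the robot as it stands.
- The arm moves only by the tool carry_out, never from a script. Its argument "steps" is a list that holds one entry, the list of rows, each a list of 6 numbers: the shift along the tool's x, y, z in cm, then the turn, a rotation vector about the tool's x, y, z in rad. In form: [[[dx, dy, dz, wx, wy, wz], ...]]. A call has 1 to 20 rows; each row is the pose to reach, as a shift and turn from the pose commanded when the call began, along the tool's axes at that moment; what a row does not reach only later rows make up. A row lasts 1/12 s, in which the tool goes at most 41.7 mm and 7.16 degrees, less where a joint would pass 70% of its speed; a pose out of reach is approached as far as the arm can. A call with a gripper value outside its range is refused whole. "hand" is the closure, from -1 (fully open) to 1 (shut), set as the call begins (left out, the last holds). The fingers move at their own pace and stop on an object; "squeeze" is the grip in N (left out, the last holds). Time passes only in rows, so rows that repeat a pose let the fingers close. It gives the time, the measured TCP pose, the force, the opening and the grip force at its end, in the units of the state.
- r.read_state(): the state, without advancing time (a new reading comes with each control period).
- r.camera(name): name is "side" or "top"; returns the picture (480x640x3 uint8, red, green, blue); there is no depth.
- r.camera_params(name): a dict with "fx", "fy", "cx", "cy" (pixels), "view" (4x4, takes a point from world to camera coordinates). Camera axes: x right, y up, looking along -z (the intrinsics and any distortion apply to the point x, -y, -z); pixel columns grow to the right and rows downward; lengths in m; the calibration is good to about 2 mm. A picture is of the moment at which its call begins. camera_params takes no time and is no camera call.
- r.close_job(): hands the job in; it is judged then, once.
The state is a dict: "time": time; "joint_positions": joint angles; "joint_vel": joint speeds; "joint_torque": joint torques, N m; "ee_pos": TCP position; "eef_rot": TCP orientation; "ft_force": force on the tool from outside, world axes, zero at the start; "torque": the same for the moment, N m; "width": finger opening in m; "grip_force": force on a finger pad.
Only numpy, scipy, OpenCV 4.12 (cv2) and the standard library are available. Lean on these libraries where they do the work, as an engineer would, in place of code of your own. Each camera call takes 0.05 s, during which the arm holds its last target. There are 200 camera calls.

## Working session

There is one attempt and no reset: what is moved stays moved. The work goes in short steps, Python scripts to look and compute and a tool call to move; the robot and the scene stay as the last step left them, time stands still between calls to the robot, and variables do not carry over. Pictures are saved under pics/ and viewed, at most 10 in all, crops included, and the job is handed in when it is done.

Besides the shell and the picture viewer there is one more tool, called after ">>>" as name([rows], argument=value, ...), one row to a line, values as JSON. carry_out: Moves the arm, as the interface text tells. Its arguments: {"type":"object","properties":{"steps":{"type":"array","items":{"type":"array","items":{"type":"array","items":{"type":"number"}}}},"hand":{"type":"number"},"squeeze":{"type":"number"}},"required":["steps"]}

```bash
ls; mkdir -p pics; python3 - <<'E'
from bench import r
import cv2
for n in("top","side"):
    cv2.imwrite(f"pics/{n}0.png",r.camera(n)[:,:,::-1]); p=r.camera_params(n); print({k:(v if k!='view' else v) for k,v in p.items()})
print(r.read_state())
E
```

```text
pics
{'fx': 491.3085417903793, 'fy': 491.3085417903793, 'cx': 313.41149260917564, 'cy': 248.65613133391793, 'view': array([[-0.01900616, -0.99981743,  0.00196553, -0.02043496],
       [ 0.9958679 , -0.0187564 ,  0.08885558, -0.55143986],
       [-0.08880249,  0.00364621,  0.99604258, -0.88996272],
       [ 0.        ,  0.        ,  0.        ,  1.        ]])}
{'fx': 505.2697644561637, 'fy': 505.2697644561637, 'cx': 320.7710972779416, 'cy': 242.03900726734915, 'view': array([[-0.93381447, -0.35722757,  0.0194678 ,  0.49978271],
       [ 0.27573509, -0.68398205,  0.67538042, -0.21010295],
       [-0.22794887,  0.63604797,  0.73721251, -0.84652254],
       [ 0.        ,  0.        ,  0.        ,  1.        ]])}
{'time': 0.1, 'joint_positions': array([-1.25657819,  0.33273164, -0.06469243,  1.46087634,  0.02163123,
        1.34991281, -0.08849316]), 'joint_vel': array([ 0.00199846, -0.00124559, -0.00035123, -0.00263715, -0.00045153,
       -0.00084315,  0.00091725]), 'joint_torque': array([ 1.32084584e-03, -6.24541998e+01,  2.44250876e-02, -3.90720606e+01,
       -6.15205709e-02,  3.64902243e-02,  4.41590862e-05]), 'ee_pos': array([0.20645424, 0.58953849, 0.22187253]), 'eef_rot': array([ 1.67601211e-01,  9.85854682e-01, -6.13274065e-04, -5.77934961e-05]), 'ft_force': array([ 0.11708942, -0.38105769,  0.57071343]), 'torque': array([ 0.02414567,  0.02287615, -0.0563454 ]), 'grip_force': 0.0, 'width': 0.08699256685944722}
```

View pics/top0.png

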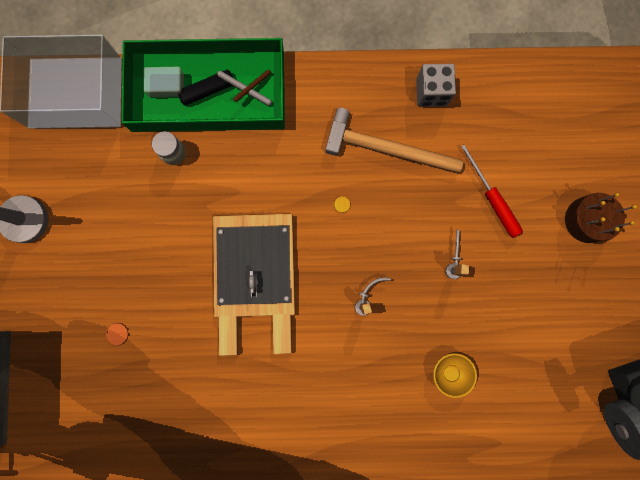

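View pics/side0.png

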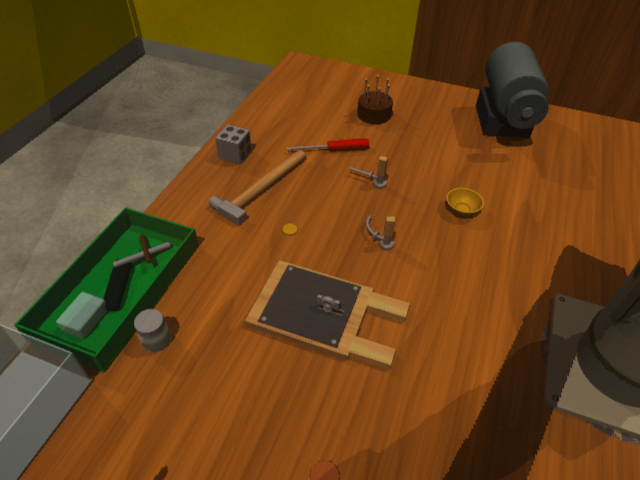

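The top view shows the hook's foot at about (363,308) with its bar curving right to (392,280). The straight pin is at (455,270). The board has its eye at (253,283) and its prongs pointing down the picture (world -x). In the side view the hook is at (388,240) and the eye at (328,303).

```bash
cat > h.py <<'E'
from bench import r
import numpy as np, cv2
P={n:r.camera_params(n) for n in("top","side")}
def ray(n,u,v):
    p=P[n];R=p["view"][:3,:3];t=p["view"][:3,3]
    d=R.T@np.array([(u-p["cx"])/p["fx"],-(v-p["cy"])/p["fy"],-1.]);return -R.T@t,d
def onz(n,u,v,z):
    c,d=ray(n,u,v);return c+d*(z-c[2])/d[2]
def tri(a,b):
    (c,d),(e,f)=ray("top",*a),ray("side",*b)
    s=np.linalg.lstsq(np.c_[d,-f],e-c,rcond=None)[0];p,q=c+s[0]*d,e+s[1]*f;return (p+q)/2,np.linalg.norm(p-q)
def px(n,X):
    p=P[n];q=p["view"]@np.r_[X,1];return p["cx"]+p["fx"]*q[0]/-q[2],p["cy"]-p["fy"]*q[1]/-q[2]
def crop(im,x,y,w,h,k):return cv2.resize(im[y:y+h,x:x+w],None,fx=k,fy=k,interpolation=cv2.INTER_CUBIC)
E
python3 - <<'E'
from h import *
t,s=cv2.imread("pics/top0.png"),cv2.imread("pics/side0.png")
a=np.vstack([np.hstack([crop(t,345,265,55,60,5),crop(s,355,205,55,60,5)]),np.hstack([crop(t,228,252,55,55,5),crop(s,302,280,55,55,5)])])
print(a.shape);cv2.imwrite("pics/c1.png",a)
E
```

```text
(575, 550, 3)
```

View pics/c1.png

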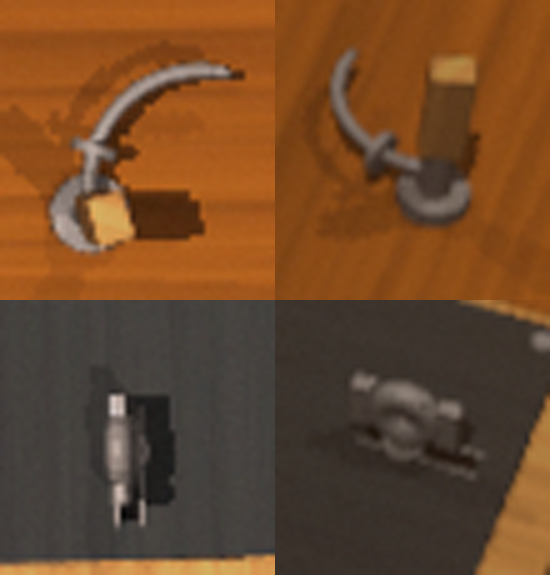

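The crop shows the grip top at top px (367,308.8) and side px (390.6,219), and the bar tip at top px (392,279.6). The eye ring's top is near top px (251,282).

```bash
python3 - <<'E'
from h import *
g=lambda x0,y0,X,Y:(x0+(X+.5)/5-.5,y0+(Y+.5)/5-.5)
np.set_printoptions(precision=4,suppress=True)
print("grip top",tri(g(345,265,110,219),g(355,205,178,70)), onz("top",*g(345,265,110,219),.076))
print("foot",onz("top",*g(345,265,82,214),.008),onz("side",*g(355,205,158,190),.008))
print("tip",tri(g(345,265,238,73),g(355,205,76,52)),onz("top",*g(345,265,238,73),.018))
t=cv2.imread("pics/top0.png")
# board and plate outlines
hsv=cv2.cvtColor(t,cv2.COLOR_BGR2HSV);roi=np.zeros(t.shape[:2],np.uint8);roi[205:315,205:300]=1
pl=((hsv[...,1]<70)&(hsv[...,2]<90)&(roi>0)).astype(np.uint8)
c=max(cv2.findContours(pl,0,1)[0],key=cv2.contourArea);rc=cv2.minAreaRect(c);print(rc)
pts=np.array([onz("top",u,v,.02) for u,v in cv2.boxPoints(rc)]);print("plate",pts,pts.mean(0))
print([np.linalg.norm(pts[i]-pts[i-1]) for i in range(4)],[np.arctan2(*(pts[i]-pts[i-1])[[1,0]]) for i in range(4)])
print("ringtop tri",tri(g(228,252,118,150),g(302,280,130,85)), onz("top",*g(228,252,118,150),.053))
print("ear+x",onz("top",*g(228,252,118,97),.047),"ears side",tri(g(228,252,118,97),g(302,280,88,80)))
E
```

```text
grip top (array([ 0.4405, -0.1212,  0.075 ]), np.float64(0.00020742668509787367)) [ 0.4404 -0.1211  0.076 ]
foot [ 0.4402 -0.1181  0.008 ] [ 0.4403 -0.1201  0.008 ]
tip (array([ 0.4923, -0.1771,  0.0146]), np.float64(0.0013558829022749038)) [ 0.4916 -0.1767  0.018 ]
((252.78616333007812, 264.9442138671875), (76.64247131347656, 72.534423828125), 88.4306411743164)
plate [[0.5944 0.1522 0.02  ]
 [0.5957 0.016  0.02  ]
 [0.4525 0.0142 0.02  ]
 [0.4514 0.1485 0.02  ]] [0.5235 0.0827 0.02  ]
[np.float64(0.14309029125724373), np.float64(0.13613109747308366), np.float64(0.14316314578027137), np.float64(0.134258533774411)] [np.float64(0.025840984769470852), np.float64(-1.5619144422417885), np.float64(-3.1288412523370766), np.float64(1.5789902892459313)]
ringtop tri (array([0.4918, 0.0818, 0.0545]), np.float64(0.0012654952046233163)) [0.4913 0.0818 0.053 ]
ear+x [0.5105 0.0824 0.047 ] ears side (array([0.5092, 0.0818, 0.0492]), np.float64(0.0025582541768041332))
```

```bash
cat >> h.py <<'E'
from scipy.spatial.transform import Rotation as Ro
def Rt(a):
    y=np.array([np.cos(a),np.sin(a),0]);z=np.array([0,0,-1.]);return Ro.from_matrix(np.c_[np.cross(y,z),y,z])
def go(x,y,z,a):
    s=r.read_state();R=Ro.from_quat(s["eef_rot"]);d=R.inv().apply(np.array([x,y,z])-s["ee_pos"])*100
    w=(R.inv()*Rt(a)).as_rotvec();print("now",np.round(s["ee_pos"],4),"a",round(float(np.arctan2(*R.apply([0,1,0])[[1,0]])),4),"F",np.round(s["ft_force"],2),"t",s["time"])
    print("row",np.round(d,2),np.round(w,3))
E
python3 -c "
from h import *
go(.4405,-.1205,.18,-1.344)"
```

```text
now [0.2065 0.5895 0.2219] a 1.234 F [ 0.12 -0.38  0.57] t 0.1
row [-45.55 -59.28   4.26] [-0.000e+00  2.000e-03  2.578e+00]
```

>>> carry_out([
  [[-34.2,-24,0,0,0,1.25],[-34.2,-24,0,0,0,1.25],[-34.2,-24,0,0,0,1.25],[-34.2,-24,0,0,0,1.25],[-34.2,-24,0,0,0,1.25],[-34.2,-24,0,0,0,1.25],[-34.2,-24,0,0,0,1.25],[-34.2,-24,0,0,0,1.25],[-34.2,-24,0,0,0,1.25],[-34.2,-24,0,0,0,1.25],[-34.2,-24,0,0,0,1.25],[-45.5,-59.3,4.2,0,0,2.578],[-45.5,-59.3,4.2,0,0,2.578],[-45.5,-59.3,4.2,0,0,2.578],[-45.5,-59.3,4.2,0,0,2.578],[-45.5,-59.3,4.2,0,0,2.578],[-45.5,-59.3,4.2,0,0,2.578],[-45.5,-59.3,4.2,0,0,2.578],[-45.5,-59.3,4.2,0,0,2.578],[-45.5,-59.3,4.2,0,0,2.578]],
], hand=-1)

```text
time: 1.77
ee_pos: [0.4393, -0.1221, 0.1803]
eef_rot: [0.978, 0.21, 0.0, -0.0]
ft_force: [1.5, -1.1, 0.9]
width: 0.0869
grip_force: 0.0
```

```bash
python3 -c "
from h import *
go(.4405,-.1205,.13,-1.344);print(r.read_state()['joint_positions'].round(2))"
```

```text
now [ 0.4393 -0.1221  0.1803] a -1.1468 F [ 1.53 -1.12  0.88] t 1.7667
row [ 0.17 -0.1   5.03] [-0.    -0.     0.197]
[-0.51 -0.05  0.67  1.97  0.03  1.21 -1.  ]
```

>>> carry_out([
  [[0.15,-0.1,5,0,0,0.197],[0.15,-0.1,5,0,0,0.197],[0.15,-0.1,9,0,0,0.197],[0.15,-0.1,12,0,0,0.197],[0.15,-0.1,13.5,0,0,0.197],[0.15,-0.1,13.9,0,0,0.197],[0.15,-0.1,13.9,0,0,0.197],[0.15,-0.1,13.9,0,0,0.197],[0.15,-0.1,13.9,0,0,0.197]],
])

```text
time: 2.52
ee_pos: [0.442, -0.1186, 0.0428]
eef_rot: [0.993, 0.116, 0.001, -0.0]
ft_force: [0.7, -0.0, 0.7]
width: 0.0867
grip_force: 0.0
```

```bash
python3 -c "
from h import *
go(.4405,-.1205,.041,-1.344)
t,s=r.camera('top')[:,:,::-1],r.camera('side')[:,:,::-1]
cv2.imwrite('pics/c2.png',np.hstack([crop(t,330,255,80,80,5),crop(s,340,190,80,80,5)]))"
```

```text
now [ 0.442  -0.1186  0.0428] a -1.3378 F [ 0.66 -0.01  0.68] t 2.5167
row [-0.19  0.15  0.18] [ 0.    -0.002  0.006]
```

View pics/c2.png

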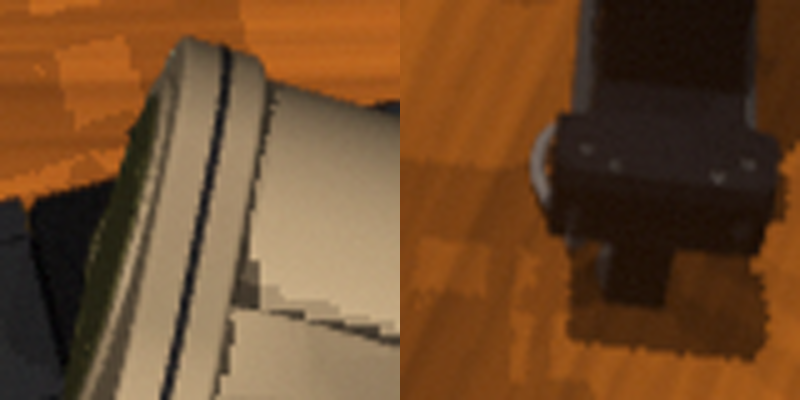

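The gripper hides the hook in both views, with the fingers straddling the grip. I'll settle the position and then close.

>>> carry_out([
  [[-0.15,0.15,0.1,0,0,0],[-0.15,0.15,0.1,0,0,0],[-0.15,0.15,0.1,0,0,0]],
])

```text
time: 2.87
ee_pos: [0.4399, -0.1205, 0.0408]
eef_rot: [0.993, 0.116, 0.0, -0.0]
ft_force: [0.1, 0.3, 0.3]
width: 0.0871
grip_force: 0.0
```

>>> carry_out([
  [[0,0,0,0,0,0],[0,0,0,0,0,0],[0,0,0,0,0,0],[0,0,0,0,0,0],[0,0,0,0,0,0],[0,0,0,0,0,0],[0,0,0,0,0,0],[0,0,0,0,0,0],[0,0,0,0,0,0],[0,0,0,0,0,0]],
], hand=1, squeeze=40)

```text
time: 3.7
ee_pos: [0.4399, -0.1204, 0.0405]
eef_rot: [0.993, 0.116, 0.0, -0.0]
ft_force: [-0.3, -0.1, 1.0]
width: 0.028
grip_force: 0.0
```

```bash
python3 -c "
from h import *
go(.4405,-.1205,.041,-1.344)"
```

```text
now [ 0.4399 -0.1204  0.0405] a -1.338 F [-0.25 -0.08  1.  ] t 3.7
row [ 0.06  0.03 -0.05] [-0.    -0.     0.006]
```

>>> carry_out([
  [[0,0,0,0,0,0],[0,0,0,0,0,0],[0,0,0,0,0,0],[0,0,0,0,0,0],[0,0,0,0,0,0],[0,0,0,0,0,0]],
])

```text
time: 4.2
ee_pos: [0.4397, -0.1203, 0.0404]
eef_rot: [0.993, 0.116, -0.0, -0.0]
ft_force: [-0.2, -0.6, -0.5]
width: 0.0135
grip_force: 40.0
```

```bash
python3 -c "
from h import *
go(.4405,-.1205,.041,-1.344)"
```

```text
now [ 0.4397 -0.1203  0.0404] a -1.338 F [-0.18 -0.59 -0.47] t 4.2
row [ 0.07  0.03 -0.06] [-0.     0.     0.006]
```

>>> carry_out([
  [[0,0,-3,0,0,0],[0,0,-7,0,0,0],[0,0,-11,0,0,0],[8.6,-10.3,-12,0,0,-1.94],[8.6,-10.3,-12,0,0,-1.94],[8.6,-10.3,-12,0,0,-1.94],[8.6,-10.3,-12,0,0,-1.94],[8.6,-10.3,-12,0,0,-1.94],[8.6,-10.3,-12,0,0,-1.94],[8.6,-10.3,-12,0,0,-1.94],[8.6,-10.3,-12,0,0,-1.94],[8.6,-10.3,-12,0,0,-1.94],[8.6,-10.3,-12,0,0,-1.94],[8.6,-10.3,-12,0,0,-1.94],[8.6,-10.3,-12,0,0,-1.94],[8.6,-10.3,-12,0,0,-1.94],[8.6,-10.3,-12,0,0,-1.94],[8.6,-10.3,-12,0,0,-1.94],[8.6,-10.3,-12,0,0,-1.94],[8.6,-10.3,-12,0,0,-1.94]],
])

```text
time: 5.87
ee_pos: [0.4996, -0.0004, 0.1603]
eef_rot: [0.464, 0.886, -0.0, -0.0]
ft_force: [-0.4, -0.6, -1.9]
width: 0.0138
grip_force: 40.0
```

```bash
cat >> h.py <<'E'
E0=np.array([.491,.082]);B=.015
def foot(te,E=E0,rad=.042):
    # foot xy and yaw when arc angle te is at the eye
    C=E+.042*np.array([np.cos(B),np.sin(B)]);y=te+B;return *(C-.042*np.array([np.cos(y),np.sin(y)])),y
E
python3 -c "
from h import *
x,y,a=foot(2.4);print(x,y,a);go(x,y,.11,a);print(r.read_state()['width'],r.read_state()['joint_positions'].round(2))"
```

```text
0.5643878528674566 0.054728254915864624 2.415
now [ 4.996e-01 -4.000e-04  1.603e-01] a 0.605 F [-0.35 -0.6  -1.91] t 5.8667
row [0.85 8.47 5.03] [-0.   -0.   -1.81]
0.013793616165135069 [-0.55  0.1   0.49  1.89 -0.05  1.17  0.56]
```

>>> carry_out([
  [[0.85,8.5,5,0,0,-1.81],[0.85,8.5,5,0,0,-1.81],[0.85,8.5,5,0,0,-1.81],[0.85,8.5,5,0,0,-1.81],[0.85,8.5,5,0,0,-1.81],[0.85,8.5,5,0,0,-1.81],[0.85,8.5,5,0,0,-1.81],[0.85,8.5,5,0,0,-1.81],[0.85,8.5,5,0,0,-1.81],[0.85,8.5,5,0,0,-1.81],[0.85,8.5,5,0,0,-1.81],[0.85,8.5,5,0,0,-1.81],[0.85,8.5,5,0,0,-1.81],[0.85,8.5,5,0,0,-1.81],[0.85,8.5,5,0,0,-1.81],[0.85,8.5,5,0,0,-1.81],[0.85,8.5,5,0,0,-1.81],[0.85,8.5,5,0,0,-1.81],[0.85,8.5,5,0,0,-1.81]],
])

```text
time: 7.45
ee_pos: [0.565, 0.0548, 0.1104]
eef_rot: [-0.407, 0.913, 0.0, -0.0]
ft_force: [-0.0, 0.4, -1.9]
width: 0.014
grip_force: 40.0
```

```bash
python3 -c "
from h import *
x,y,a=foot(2.4);go(x,y,.11,a);print(r.read_state()['joint_positions'].round(2))
t,s=r.camera('top')[:,:,::-1],r.camera('side')[:,:,::-1]
cv2.imwrite('pics/top1.png',t);cv2.imwrite('pics/side1.png',s)
cv2.imwrite('pics/c3.png',np.hstack([crop(t,210,230,80,80,5),crop(s,290,240,80,80,5)]))"
```

```text
now [0.565  0.0548 0.1104] a 2.4096 F [-0.03  0.36 -1.85] t 7.45
row [0.04 0.04 0.04] [ 0.    -0.    -0.005]
[-0.36  0.3   0.21  1.76 -0.07  1.09  2.29]
```

View pics/c3.png

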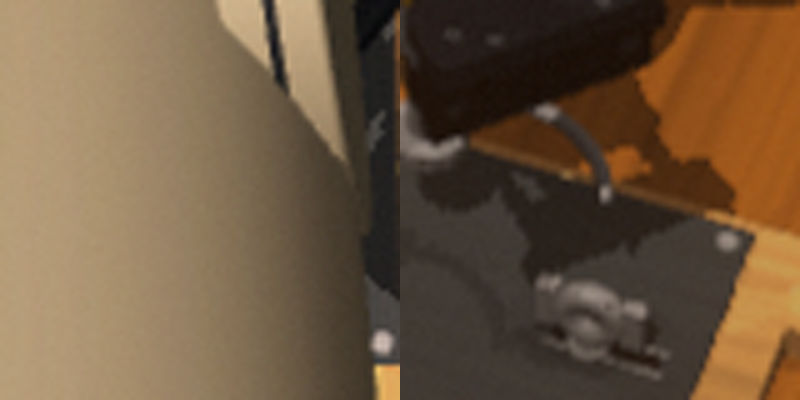

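```bash
python3 -c "
from h import *
s=r.read_state();p=s['ee_pos'];a=2.4096
c,n=np.cos(a),np.sin(a)
for off in(0,.0007):
  tip=np.array([p[0]+c*.064-n*(.036+off),p[1]+n*.064+c*(.036+off),p[2]-.0404+.018]);print(tip,px('side',tip))
print('seen tip',onz('side',290+206/5-.4,240+198/5-.4,tip[2]))
for X in((.491,.082,.038),(.491,.082,.053),(.471,.082,.038),(.511,.082,.038)):
  u,v=px('side',np.array(X));print(X,(u-290)*5+400,(v-240)*5)
"
python3 - <<'E'
from h import *
s=cv2.imread('pics/side1.png');cv2.imwrite('pics/c4.png',crop(s,312,265,60,60,10))
E
```

```text
[0.49333669 0.0708729  0.0881254 ] (np.float64(329.993821240913), np.float64(279.553567142295))
[0.49286885 0.07035221 0.0881254 ] (np.float64(330.3620163600935), np.float64(279.40849251813836))
seen tip [0.49233846 0.06966042 0.0881254 ]
(0.491, 0.082, 0.038) 590.4643245585353 312.6263983929806
(0.491, 0.082, 0.053) 591.7818310658097 286.97036414463327
(0.471, 0.082, 0.038) 644.6577884073861 330.15020504883665
(0.511, 0.082, 0.038) 536.8305733378995 295.2835784315167
```

View pics/c4.png

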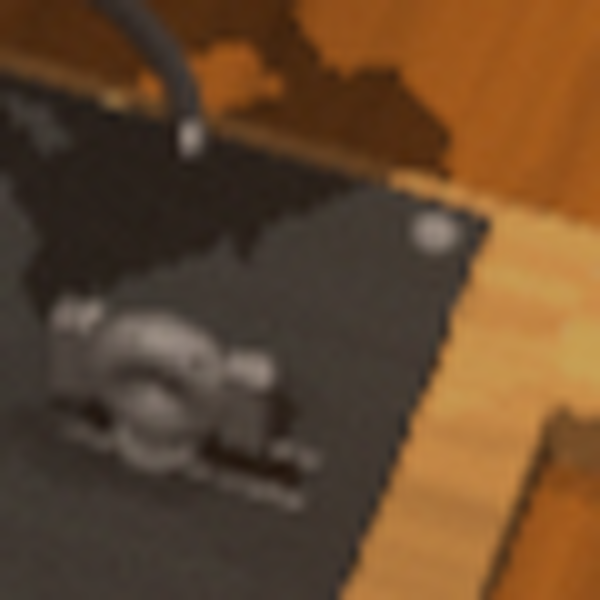

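```bash
cat >> h.py <<'E'
E0=np.array([.4915,.082]);OFF=.001
def tcp(te,E=E0):
    x,y,a=foot(te,E);return x+OFF*np.sin(a),y-OFF*np.cos(a),a
E
python3 -c "
from h import *
x,y,a=tcp(2.4);go(x,y,.0615,a)"
```

```text
now [0.565  0.0549 0.1105] a 2.4107 F [ 0.53  0.45 -0.89] t 7.55
row [-0.08 -0.    4.9 ] [ 0.     0.    -0.004]
```

>>> carry_out([
  [[-0.08,0,1.5,0,0,-0.004],[-0.08,0,3,0,0,-0.004],[-0.08,0,4,0,0,-0.004],[-0.08,0,4.5,0,0,-0.004],[-0.08,0,4.7,0,0,-0.004],[-0.08,0,4.8,0,0,-0.004],[-0.08,0,4.85,0,0,-0.004],[-0.08,0,4.85,0,0,-0.004],[-0.08,0,4.85,0,0,-0.004]],
])

```text
time: 8.3
ee_pos: [0.5659, 0.0555, 0.0626]
eef_rot: [-0.41, 0.912, -0.0, 0.0]
ft_force: [0.1, -0.3, -1.8]
width: 0.0138
grip_force: 40.0
```

```bash
python3 -c "
from h import *
x,y,a=tcp(2.4);go(x,y,.061,a)
s=r.camera('side')[:,:,::-1]
cv2.imwrite('pics/c5.png',crop(s,290,260,80,60,10))
p=r.read_state()['ee_pos']
c,n=np.cos(a),np.sin(a)
for E in (.4895,.4915,.4935): print(np.array(px('side',np.array([E,.087,.038])))*10-[2900,2600])"
```

```text
now [0.5659 0.0555 0.0626] a 2.416 F [ 0.12 -0.31 -1.78] t 8.3
row [0.03 0.03 0.16] [-0.001  0.001  0.001]
[378.99723991 449.83116384]
[368.17803914 446.31957714]
[357.37010397 442.81164692]
```

View pics/c5.png

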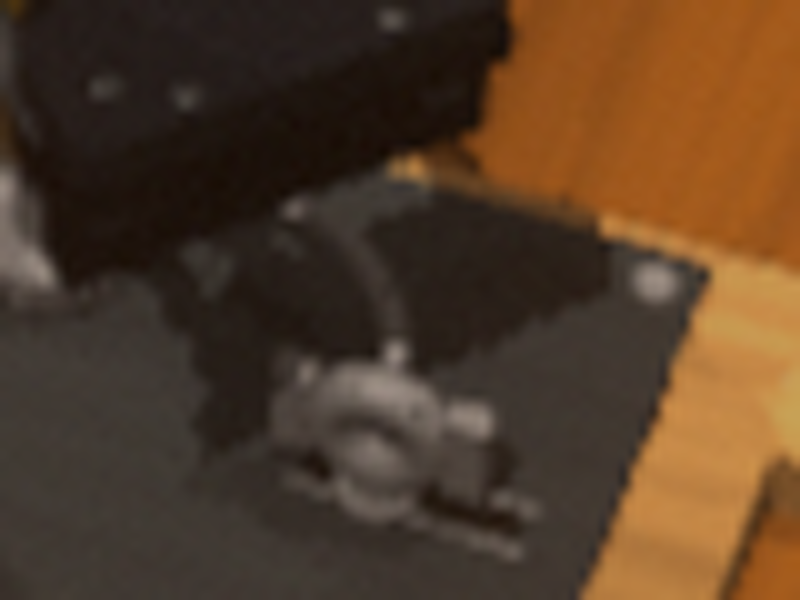

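>>> carry_out([
  [[0.02,0.02,0.08,0,0,0],[0.02,0.02,0.15,0,0,0],[0.02,0.02,0.15,0,0,0],[0.02,0.02,0.15,0,0,0]],
])

```text
time: 8.68
ee_pos: [0.5652, 0.0554, 0.0605]
eef_rot: [-0.41, 0.912, 0.0, -0.0]
ft_force: [0.3, 0.2, -0.8]
width: 0.0143
grip_force: 40.0
```

```bash
python3 -c "
from h import *
x,y,a=tcp(2.4);go(x,y,.061,a);print(np.round(onz('side',290+39.5,260+35.2,.040),4))
for d in np.arange(.02,.5,.02): print([round(float(v),3) for v in(4.2*np.sin(d)+.1*(1-np.cos(d)),4.2*(1-np.cos(d))-.1*np.sin(d),d)])"
```

```text
now [0.5652 0.0554 0.0605] a 2.4161 F [ 0.32  0.21 -0.79] t 8.6833
row [-0.03 -0.02 -0.05] [0.    0.    0.001]
[0.4937 0.0677 0.04  ]
[0.084, -0.001, 0.02]
[0.168, -0.001, 0.04]
[0.252, 0.002, 0.06]
[0.336, 0.005, 0.08]
[0.42, 0.011, 0.1]
[0.504, 0.018, 0.12]
[0.587, 0.027, 0.14]
[0.67, 0.038, 0.16]
[0.754, 0.05, 0.18]
[0.836, 0.064, 0.2]
[0.919, 0.079, 0.22]
[1.001, 0.097, 0.24]
[1.083, 0.115, 0.26]
[1.165, 0.136, 0.28]
[1.246, 0.158, 0.3]
[1.326, 0.182, 0.32]
[1.406, 0.207, 0.34]
[1.486, 0.234, 0.36]
[1.565, 0.263, 0.38]
[1.643, 0.293, 0.4]
[1.721, 0.324, 0.42]
[1.798, 0.357, 0.44]
[1.875, 0.392, 0.46]
[1.951, 0.428, 0.48]
```

>>> carry_out([
  [[0.05,-0.02,-0.05,0,0,0.02],[0.14,-0.02,-0.05,0,0,0.04],[0.22,-0.02,-0.05,0,0,0.06],[0.31,-0.01,-0.05,0,0,0.08],[0.39,-0.01,-0.05,0,0,0.1],[0.43,-0.01,-0.05,0,0,0.11],[0.47,0,-0.05,0,0,0.12],[0.51,0,-0.05,0,0,0.13],[0.55,0.01,-0.05,0,0,0.14],[0.6,0.01,-0.05,0,0,0.15],[0.64,0.02,-0.05,0,0,0.16],[0.64,0.02,-0.05,0,0,0.16]],
])

```text
time: 9.68
ee_pos: [0.5607, 0.0507, 0.061]
eef_rot: [-0.335, 0.942, 0.0, -0.0]
ft_force: [-0.8, -0.2, -1.1]
width: 0.0138
grip_force: 40.0
```

```bash
python3 -c "
from h import *
x,y,a=tcp(2.24);go(x,y,.061,a);print(r.read_state()['torque'])"
```

```text
now [0.5607 0.0507 0.061 ] a 2.2551 F [-0.78 -0.2  -1.12] t 9.6833
row [-0.01 -0.   -0.  ] [ 0. -0.  0.]
[0.04275663 0.07046136 0.02698433]
```

>>> carry_out([
  [[0.04,0,0,0,0,0.01],[0.08,0,0,0,0,0.02],[0.13,0,0,0,0,0.03],[0.17,0,0,0,0,0.04],[0.17,0,0,0,0,0.04]],
])

```text
time: 10.1
ee_pos: [0.5595, 0.0496, 0.061]
eef_rot: [-0.317, 0.949, 0.0, -0.0]
ft_force: [0.2, 1.1, -1.9]
width: 0.0137
grip_force: 40.0
```

>>> carry_out([
  [[0.04,0,0,0,0,0.01],[0.08,0,0,0,0,0.02],[0.13,0,0,0,0,0.03],[0.17,0,0,0,0,0.04],[0.17,0,0,0,0,0.04]],
])

```text
time: 10.52
ee_pos: [0.5581, 0.0486, 0.061]
eef_rot: [-0.298, 0.955, 0.0, -0.0]
ft_force: [-0.3, 0.5, -1.6]
width: 0.0139
grip_force: 40.0
```

```bash
python3 -c "
from h import *
x,y,a=tcp(2.16);go(x,y,.061,a);print(r.read_state()['torque'])"
```

```text
now [0.5581 0.0486 0.061 ] a 2.175 F [-0.28  0.53 -1.61] t 10.5167
row [-0.01  0.    0.  ] [ 0. -0. -0.]
[0.07221846 0.01037052 0.04471007]
```

>>> carry_out([
  [[0.04,0,0,0,0,0.01],[0.08,0,0,0,0,0.02],[0.13,0,0,0,0,0.03],[0.17,0,0,0,0,0.04],[0.17,0,0,0,0,0.04]],
])

```text
time: 10.93
ee_pos: [0.5567, 0.0476, 0.061]
eef_rot: [-0.278, 0.96, 0.0, -0.0]
ft_force: [0.9, -0.1, -1.7]
width: 0.0136
grip_force: 40.0
```

>>> carry_out([
  [[0.04,0,0,0,0,0.01],[0.08,0,0,0,0,0.02],[0.13,0,0,0,0,0.03],[0.17,0,0,0,0,0.04],[0.17,0,0,0,0,0.04]],
])

```text
time: 11.35
ee_pos: [0.5553, 0.0467, 0.061]
eef_rot: [-0.259, 0.966, 0.0, -0.0]
ft_force: [0.4, -0.7, -1.2]
width: 0.0136
grip_force: 40.0
```

```bash
python3 -c "
from h import *
x,y,a=tcp(2.08);go(x,y,.061,a);print(r.read_state()['torque'])"
```

```text
now [0.5553 0.0467 0.061 ] a 2.095 F [ 0.43 -0.69 -1.24] t 11.35
row [-0.01  0.    0.  ] [ 0.  0. -0.]
[ 0.05236254  0.0484656  -0.01259593]
```

>>> carry_out([
  [[0.04,0,0,0,0,0.01],[0.08,0,0,0,0,0.02],[0.13,0,0,0,0,0.03],[0.17,0,0,0,0,0.04],[0.21,0,0,0,0,0.05],[0.25,0,0,0,0,0.06],[0.29,0.01,0,0,0,0.07],[0.34,0.01,0,0,0,0.08],[0.34,0.01,0,0,0,0.08]],
])

```text
time: 12.1
ee_pos: [0.5523, 0.0451, 0.061]
eef_rot: [-0.22, 0.975, 0.0, -0.0]
ft_force: [-0.4, 0.0, -2.0]
width: 0.0136
grip_force: 40.0
```

>>> carry_out([
  [[0.04,0,0,0,0,0.01],[0.08,0,0,0,0,0.02],[0.13,0,0,0,0,0.03],[0.17,0,0,0,0,0.04],[0.21,0,0,0,0,0.05],[0.25,0,0,0,0,0.06],[0.29,0.01,0,0,0,0.07],[0.34,0.01,0,0,0,0.08],[0.34,0.01,0,0,0,0.08]],
])

```text
time: 12.85
ee_pos: [0.5492, 0.0437, 0.061]
eef_rot: [-0.181, 0.983, 0.0, -0.0]
ft_force: [-0.1, 0.0, -1.6]
width: 0.0138
grip_force: 40.0
```

```bash
python3 -c "
from h import *
x,y,a=tcp(1.92);go(x,y,.061,a);print(r.read_state()['torque'])"
```

```text
now [0.5492 0.0437 0.061 ] a 1.935 F [-0.11  0.04 -1.64] t 12.85
row [-0.02 -0.01  0.  ] [ 0. -0.  0.]
[ 0.04674729  0.06403983 -0.0574656 ]
```

>>> carry_out([
  [[0.07,0,0,0,0,0.02],[0.15,0,0,0,0,0.04],[0.23,0,0,0,0,0.06],[0.32,0,0,0,0,0.08],[0.4,0,0,0,0,0.1],[0.48,0.01,0,0,0,0.12],[0.48,0.01,0,0,0,0.12]],
])

```text
time: 13.43
ee_pos: [0.5446, 0.0421, 0.061]
eef_rot: [-0.121, 0.993, 0.0, -0.0]
ft_force: [0.9, -0.3, -2.4]
width: 0.0138
grip_force: 40.0
```

>>> carry_out([
  [[0.08,0,0,0,0,0.02],[0.17,0,0,0,0,0.04],[0.25,0,0,0,0,0.06],[0.34,0.01,0,0,0,0.08],[0.42,0.01,0,0,0,0.1],[0.5,0.02,0,0,0,0.12],[0.5,0.02,0,0,0,0.12]],
])

```text
time: 14.02
ee_pos: [0.5396, 0.0411, 0.061]
eef_rot: [-0.062, 0.998, 0.0, -0.0]
ft_force: [0.3, 0.3, -1.6]
width: 0.0136
grip_force: 40.0
```

```bash
python3 -c "
from h import *
x,y,a=tcp(1.68);go(x,y,.061,a);print(r.read_state()['torque'])"
```

```text
now [0.5396 0.0411 0.061 ] a 1.6941 F [ 0.29  0.35 -1.64] t 14.0167
row [-0. -0.  0.] [ 0.    -0.    -0.001]
[0.03881679 0.02573701 0.0291846 ]
```

>>> carry_out([
  [[0.08,0,0,0,0,0.02],[0.17,0,0,0,0,0.04],[0.25,0,0,0,0,0.06],[0.34,0.01,0,0,0,0.08],[0.42,0.01,0,0,0,0.1],[0.5,0.02,0,0,0,0.12],[0.5,0.02,0,0,0,0.12]],
])

```text
time: 14.6
ee_pos: [0.5347, 0.0407, 0.061]
eef_rot: [-0.002, 1.0, 0.0, -0.0]
ft_force: [-0.5, -0.0, -1.2]
width: 0.0137
grip_force: 40.0
```

>>> carry_out([
  [[0.08,0,0,0,0,0.02],[0.17,0,0,0,0,0.04],[0.25,0,0,0,0,0.06],[0.34,0.01,0,0,0,0.08],[0.42,0.01,0,0,0,0.1],[0.5,0.02,0,0,0,0.12],[0.5,0.02,0,0,0,0.12]],
])

```text
time: 15.18
ee_pos: [0.5297, 0.0409, 0.061]
eef_rot: [0.058, 0.998, 0.0, -0.0]
ft_force: [0.1, -0.0, -2.2]
width: 0.0139
grip_force: 40.0
```

```bash
python3 -c "
from h import *
x,y,a=tcp(1.44);go(x,y,.061,a);print(r.read_state()['torque'])"
```

```text
now [0.5297 0.0409 0.061 ] a 1.4542 F [ 0.14 -0.04 -2.19] t 15.1833
row [ 0.   -0.01  0.  ] [ 0.    -0.    -0.001]
[0.01181784 0.02831564 0.00138564]
```

>>> carry_out([
  [[0.08,0,0,0,0,0.02],[0.17,0,0,0,0,0.04],[0.25,0,0,0,0,0.06],[0.34,0,0,0,0,0.08],[0.42,0.01,0,0,0,0.1],[0.5,0.01,0,0,0,0.12],[0.5,0.01,0,0,0,0.12]],
])

```text
time: 15.77
ee_pos: [0.5247, 0.0416, 0.061]
eef_rot: [0.118, 0.993, 0.0, -0.0]
ft_force: [0.4, 0.8, -1.9]
width: 0.0138
grip_force: 40.0
```

>>> carry_out([
  [[0.08,0,0,0,0,0.02],[0.17,0,0,0,0,0.04],[0.25,0,0,0,0,0.06],[0.34,0.01,0,0,0,0.08],[0.42,0.01,0,0,0,0.1],[0.5,0.02,0,0,0,0.12],[0.5,0.02,0,0,0,0.12]],
])

```text
time: 16.35
ee_pos: [0.5199, 0.043, 0.061]
eef_rot: [0.177, 0.984, 0.0, -0.0]
ft_force: [0.0, -0.2, -2.1]
width: 0.0138
grip_force: 40.0
```

```bash
python3 -c "
from h import *
x,y,a=tcp(1.2);go(x,y,.061,a);print(r.read_state()['torque'])"
```

```text
now [0.5199 0.043  0.061 ] a 1.2143 F [ 0.04 -0.25 -2.05] t 16.35
row [ 0.01 -0.01  0.  ] [ 0.    -0.    -0.001]
[-0.00147965 -0.00645613  0.0060427 ]
```

>>> carry_out([
  [[0.08,0,0,0,0,0.02],[0.17,0,0,0,0,0.04],[0.25,0,0,0,0,0.06],[0.34,0,0,0,0,0.08],[0.42,0.01,0,0,0,0.1],[0.5,0.01,0,0,0,0.12],[0.5,0.01,0,0,0,0.12]],
])

```text
time: 16.93
ee_pos: [0.5153, 0.0448, 0.061]
eef_rot: [0.236, 0.972, 0.0, -0.0]
ft_force: [1.3, -0.0, -1.3]
width: 0.0139
grip_force: 40.0
```

>>> carry_out([
  [[0.08,0,0,0,0,0.02],[0.17,0,0,0,0,0.04],[0.25,0,0,0,0,0.06],[0.34,0.01,0,0,0,0.08],[0.42,0.01,0,0,0,0.1],[0.5,0.02,0,0,0,0.12],[0.5,0.02,0,0,0,0.12]],
])

```text
time: 17.52
ee_pos: [0.5109, 0.0473, 0.061]
eef_rot: [0.294, 0.956, 0.0, -0.0]
ft_force: [-0.8, 1.1, -1.2]
width: 0.0137
grip_force: 40.0
```

>>> carry_out([
  [[0.06,0,0,0,0,0.015],[0.13,0,0,0,0,0.03],[0.17,0,0,0,0,0.04],[0.21,0,0,0,0,0.05],[0.25,0,0,0,0,0.06],[0.25,0,0,0,0,0.06]],
])

```text
time: 18.02
ee_pos: [0.5089, 0.0487, 0.061]
eef_rot: [0.322, 0.947, 0.0, -0.0]
ft_force: [-0.9, 0.5, -2.5]
width: 0.0139
grip_force: 40.0
```

```bash
python3 -c "
from h import *
x,y,a=tcp(.9);go(x,y,.061,a);print(r.read_state()['torque'])"
```

```text
now [0.5089 0.0487 0.061 ] a 0.9153 F [-0.9   0.5  -2.45] t 18.0167
row [ 0.02 -0.01  0.  ] [ 0. -0.  0.]
[-0.03698464 -0.00709502  0.01572802]
```

>>> carry_out([
  [[0.05,0,0,0,0,0.01],[0.09,0,0,0,0,0.02],[0.13,0,0,0,0,0.03],[0.18,0,0,0,0,0.04],[0.18,0,0,0,0,0.04]],
])

```text
time: 18.43
ee_pos: [0.5075, 0.0498, 0.061]
eef_rot: [0.341, 0.94, 0.0, -0.0]
ft_force: [-0.5, -0.4, -2.3]
width: 0.0139
grip_force: 40.0
```

>>> carry_out([
  [[0.04,0,0,0,0,0.01],[0.08,0,0,0,0,0.02],[0.13,0,0,0,0,0.03],[0.17,0,0,0,0,0.04],[0.17,0,0,0,0,0.04]],
])

```text
time: 18.85
ee_pos: [0.5062, 0.0509, 0.061]
eef_rot: [0.36, 0.933, 0.0, -0.0]
ft_force: [0.1, -0.5, -1.8]
width: 0.0136
grip_force: 40.0
```

>>> carry_out([
  [[0.02,0,0,0,0,0.005],[0.04,0,0,0,0,0.01],[0.06,0,0,0,0,0.015],[0.08,0,0,0,0,0.02],[0.08,0,0,0,0,0.02]],
])

```text
time: 19.27
ee_pos: [0.5056, 0.0514, 0.061]
eef_rot: [0.369, 0.93, 0.0, -0.0]
ft_force: [-0.2, 0.0, -1.7]
width: 0.0134
grip_force: 40.0
```

```bash
python3 -c "
from h import *
x,y,a=tcp(.8);go(x,y,.061,a);print(r.read_state()['torque'])"
```

```text
now [0.5056 0.0514 0.061 ] a 0.8156 F [-0.19  0.04 -1.72] t 19.2667
row [ 0.02 -0.01  0.  ] [ 0.    -0.     0.001]
[-0.04826751  0.03212132  0.01657236]
```

>>> carry_out([
  [[0.02,0,0,0,0,0.005],[0.05,0,0,0,0,0.01],[0.05,0,0,0,0,0.01]],
])

```text
time: 19.52
ee_pos: [0.5053, 0.0515, 0.061]
eef_rot: [0.373, 0.928, -0.0, 0.0]
ft_force: [0.0, -0.9, -1.5]
width: 0.0135
grip_force: 40.0
```

>>> carry_out([
  [[0.02,0,0,0,0,0.005],[0.04,0,0,0,0,0.01],[0.04,0,0,0,0,0.01]],
])

```text
time: 19.77
ee_pos: [0.5051, 0.0516, 0.061]
eef_rot: [0.378, 0.926, -0.0, 0.0]
ft_force: [0.2, -1.9, -2.2]
width: 0.0135
grip_force: 40.0
```

>>> carry_out([
  [[0.02,0,0,0,0,0.005],[0.04,0,0,0,0,0.01],[0.04,0,0,0,0,0.01]],
])

```text
time: 20.02
ee_pos: [0.5048, 0.0517, 0.0611]
eef_rot: [0.383, 0.924, -0.0, 0.0]
ft_force: [1.0, -4.0, -0.7]
width: 0.0136
grip_force: 40.0
```

```bash
python3 -c "
from h import *
x,y,a=tcp(.77);go(x,y,.061,a);print(r.read_state()['torque'])"
```

```text
now [0.5048 0.0517 0.0611] a 0.7851 F [ 1.03 -4.03 -0.68] t 20.0167
row [0.06 0.01 0.01] [-0.  0.  0.]
[-1.0803568  -0.26098262 -0.01669911]
```

>>> carry_out([
  [[0.01,0.01,0,0,0,0],[0.02,0.02,0,0,0,0],[0.02,0.02,0,0,0,0],[0.02,0.02,0,0,0,0]],
])

```text
time: 20.35
ee_pos: [0.5048, 0.0519, 0.0611]
eef_rot: [0.383, 0.924, -0.0, 0.0]
ft_force: [1.1, -5.7, -0.5]
width: 0.0138
grip_force: 40.0
```

```bash
python3 -c "
from h import *
x,y,a=tcp(.77);go(x,y,.061,a);print(r.read_state()['torque'])"
```

```text
now [0.5048 0.0519 0.0611] a 0.7856 F [ 1.05 -5.68 -0.47] t 20.35
row [0.05 0.   0.01] [-0.     0.001  0.001]
[-1.41687808 -0.20022568 -0.0088796 ]
```

>>> carry_out([
  [[0.01,0.01,0,0,0,0],[0.015,0.015,0,0,0,0],[0.015,0.015,0,0,0,0],[0.015,0.015,0,0,0,0],[0.015,0.015,0,0,0,0],[0.015,0.015,0,0,0,0],[0.015,0.015,0,0,0,0],[0.015,0.015,0,0,0,0]],
])

```text
time: 21.02
ee_pos: [0.5048, 0.0519, 0.0611]
eef_rot: [0.383, 0.924, -0.0, 0.0]
ft_force: [0.6, -6.0, -0.4]
width: 0.0135
grip_force: 40.0
```

>>> carry_out([
  [[0,0,0,0,0,0],[0,0,0,0,0,0],[0,0,0,0,0,0],[0,0,0,0,0,0],[0,0,0,0,0,0],[0,0,0,0,0,0]],
])

```text
time: 21.52
ee_pos: [0.5048, 0.0519, 0.0611]
eef_rot: [0.383, 0.924, -0.0, 0.0]
ft_force: [0.3, -5.1, -0.6]
width: 0.0135
grip_force: 40.0
```

```bash
python3 -c "
from h import *
x,y,a=tcp(.77);go(x,y,.061,a);print(r.read_state()['torque'])
s=r.camera('side')[:,:,::-1]
cv2.imwrite('pics/c6.png',crop(s,290,250,80,60,10))"
```

```text
now [0.5048 0.0519 0.0611] a 0.7855 F [ 0.3  -5.13 -0.58] t 21.5167
row [0.05 0.   0.01] [-0.     0.001  0.   ]
[-1.58283728 -0.21194215  0.04687298]
```

View pics/c6.png

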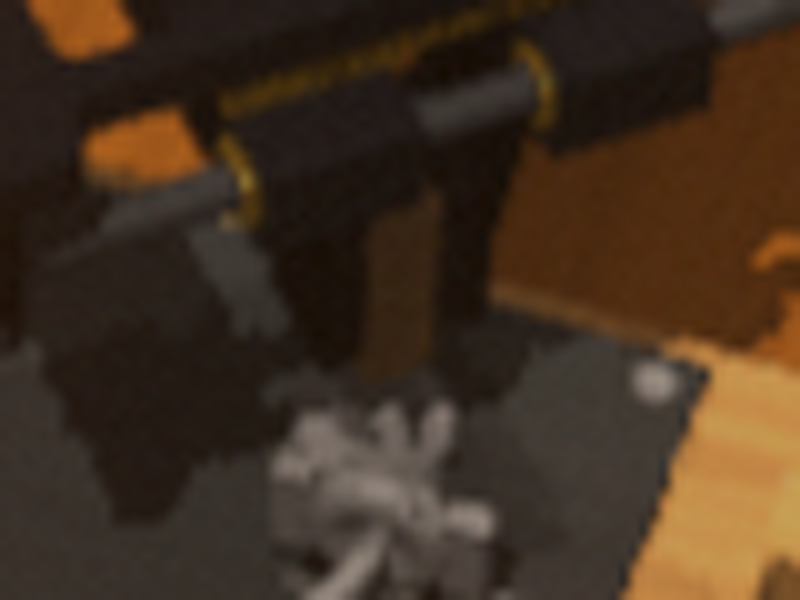

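The bar now comes out through the ring at crop px (350,560). The collar sits directly behind the ring at (420,430). I'll add a little more push and hold.

>>> carry_out([
  [[0.015,0.015,0,0,0,0],[0.015,0.015,0,0,0,0],[0.015,0.015,0,0,0,0],[0.015,0.015,0,0,0,0],[0.015,0.015,0,0,0,0],[0.015,0.015,0,0,0,0]],
])

```text
time: 22.07
ee_pos: [0.5048, 0.0519, 0.0611]
eef_rot: [0.383, 0.924, -0.0, 0.0]
ft_force: [1.0, -7.4, -0.3]
width: 0.0133
grip_force: 40.0
```

```bash
python3 -c "
from h import *
s=r.read_state();print(s['ft_force'],s['torque'])"
```

```text
[ 1.0088173  -7.35251239 -0.28655101] [-1.65365531 -0.16382166 -0.00598115]
```

>>> carry_out([
  [[0,0,0,0,0,0],[0,0,0,0,0,0],[0,0,0,0,0,0],[0,0,0,0,0,0],[0,0,0,0,0,0],[0,0,0,0,0,0],[0,0,0,0,0,0],[0,0,0,0,0,0]],
])

```text
time: 22.73
ee_pos: [0.5048, 0.0519, 0.0611]
eef_rot: [0.383, 0.924, -0.0, 0.0]
ft_force: [0.9, -6.1, -0.2]
width: 0.0135
grip_force: 40.0
```

```bash
python3 -c "
from h import *
s=r.read_state();print(s['ft_force'],s['torque'])"
```

```text
[ 0.91775598 -6.06865993 -0.15243785] [-1.71269362 -0.1377232  -0.01905027]
```

>>> carry_out([
  [[0.01,0.01,0,0,0,0],[0.01,0.01,0,0,0,0],[0.01,0.01,0,0,0,0],[0.01,0.01,0,0,0,0],[0.01,0.01,0,0,0,0],[0.01,0.01,0,0,0,0],[0.01,0.01,0,0,0,0],[0.01,0.01,0,0,0,0],[0.01,0.01,0,0,0,0],[0.01,0.01,0,0,0,0],[0.01,0.01,0,0,0,0],[0.01,0.01,0,0,0,0],[0.01,0.01,0,0,0,0],[0.01,0.01,0,0,0,0],[0.01,0.01,0,0,0,0],[0.01,0.01,0,0,0,0]],
])

```text
time: 24.07
ee_pos: [0.5048, 0.052, 0.0611]
eef_rot: [0.383, 0.924, -0.0, 0.0]
ft_force: [0.8, -7.4, -0.2]
width: 0.0138
grip_force: 40.0
```

```bash
python3 -c "
from h import *
s=r.read_state();print(s['ft_force'],s['torque'])"
```

```text
[ 0.81132186 -7.38456849 -0.18539931] [-1.84525102 -0.19468829 -0.00809685]
```

>>> carry_out([
  [[-0.03,-0.03,0,0,0,0],[-0.06,-0.06,0,0,0,0],[-0.06,-0.06,0.03,0,0,0],[-0.06,-0.06,0.06,0,0,0],[-0.06,-0.06,0.07,0,0,0],[-0.06,-0.06,0.07,0,0,0],[-0.06,-0.06,0.07,0,0,0]],
])

```text
time: 24.65
ee_pos: [0.5048, 0.0518, 0.0605]
eef_rot: [0.383, 0.924, -0.0, 0.0]
ft_force: [1.0, -5.4, 2.4]
width: 0.0139
grip_force: 40.0
```

```bash
python3 -c "
from h import *
s=r.read_state();print(s['ee_pos'],s['ft_force'],s['torque'])"
```

```text
[0.50477864 0.05181271 0.06046402] [ 1.00215045 -5.44780487  2.35667579] [-1.38838805  0.00237576  0.0729573 ]
```

>>> carry_out([
  [[-0.03,-0.03,0,0,0,0],[-0.05,-0.05,0,0,0,0],[-0.05,-0.05,0,0,0,0],[-0.05,-0.05,0,0,0,0]],
])

```text
time: 24.98
ee_pos: [0.5048, 0.0517, 0.0604]
eef_rot: [0.382, 0.924, 0.0, -0.0]
ft_force: [0.7, -3.4, 1.0]
width: 0.0137
grip_force: 40.0
```

>>> carry_out([
  [[0,0,0,0,0,0],[0,0,0,0,0,0],[0,0,0,0,0,0],[0,0,0,0,0,0],[0,0,0,0,0,0],[0,0,0,0,0,0]],
], hand=-0.2)

```text
time: 25.48
ee_pos: [0.5047, 0.0517, 0.0603]
eef_rot: [0.382, 0.924, 0.0, -0.0]
ft_force: [0.0, -1.4, -0.0]
width: 0.0456
grip_force: 0.0
```

```bash
python3 -c "
from h import *
s=r.read_state();print(s['ee_pos'],s['ft_force'],s['torque'],s['width'])"
```

```text
[0.50469969 0.05171677 0.06032129] [ 0.0281177  -1.41010013 -0.01746451] [-0.03119245  0.0118731   0.03491795] 0.045603390433728255
```

>>> carry_out([
  [[0,0,-0.3,0,0,0],[0,0,-1,0,0,0],[0,0,-2.5,0,0,0],[0,0,-5,0,0,0],[0,0,-8,0,0,0],[0,0,-12,0,0,0],[0,0,-15,0,0,0],[4,-4,-17,0,0,0],[8,-8,-17,0,0,0],[11,-11,-17,0,0,0],[11,-11,-17,0,0,0],[11,-11,-17,0,0,0]],
])

```text
time: 26.48
ee_pos: [0.3452, 0.0513, 0.2313]
eef_rot: [0.382, 0.924, 0.001, 0.0]
ft_force: [1.2, 1.2, 0.2]
width: 0.0521
grip_force: 0.0
```

```bash
python3 -c "
from h import *
t,s=r.camera('top')[:,:,::-1],r.camera('side')[:,:,::-1]
cv2.imwrite('pics/c7.png',np.hstack([crop(t,220,240,80,80,5),crop(s,290,240,80,80,5)]))"
```

```text
(no output)
```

View pics/c7.png

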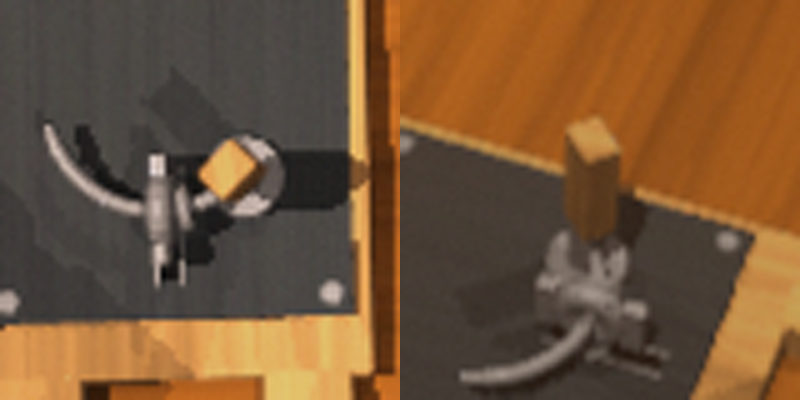

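The hook is standing upright and released on the plate. Its bar runs through the ring at top crop px (160,210), and the collar at (180,208) sits right against the ring.

```bash
python3 -c "
from bench import r
print(r.close_job())"
```

```text
the job is handed in; nothing more can be done
None
```

The hook is threaded through the eye, was pressed home at about 7 N for over a second, and now stands released on the plate with its collar about 1 mm from the ring or less; I handed the job in at about 27 s, but no verdict came back.

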